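# Load the red drone pod and close both pods

## Task

Load the open red drone hull and close both hulls, in this order: nest the black battery pack flat in the red hull's pocket, then the yellow one beside it, overlapping the black pack's low toe; the aluminium post in the pocket's corner leaves only one arrangement. Then put the red cover down over the loaded red hull, and last the blue cover over the blue hull, which already holds its circuit board; each cover must stand fully down on its hull's grey flange. Do not knock over the amber bottle, and let go of everything.

Things in the scene. Friction and masses are not known exactly. Their poses are not given: they have to be found in the camera images.
- red_hull: Empty open red hull: grey base flange 126 x 106 mm (x by y), 6 thick, with a red wall 4 thick, 100 x 80 outside, 92 x 72 inside, top at z 24; pocket floor z 6. Fixed. Origin: centre of the flange's underside, x along the long side, z up. A square aluminium post fills the pocket's +x +y corner (x 34 to 46, y 24 to 36 mm) up to z 24.
- blue_hull: Open blue hull: grey base flange 126 x 106 mm (x by y), 6 thick, with a blue wall 4 thick, 100 x 80 outside, 92 x 72 inside, top at z 24; pocket floor z 6. Fixed. Origin: centre of the flange's underside, x along the long side, z up. A green circuit board is fixed in it, all below the wall's top.
- black_pack: Loose black L-shaped pack, mm: leg x -24..16, y -33..33, 22 high; low toe (copper strip) x 16..62, y -33..-13, 10 high. Grey handle rib: 30 long in x, 14 thick in y, z 22..40, centred over the origin. About 0.22 kg. Origin: underside, below the handle's middle, z up. Seated: axes as the red hull's, origin at x -19, y 0, z 6 in its frame, 3 mm from the walls.
- yellow_pack: Loose yellow pack, mm: x -20..23, y -13..17 and x -20..10, y 17..30 (notch for the post), 22 high; shoulder x -20..23, y -36..-13, z 12..22, hollow below, for the black toe. Grey handle rib 30 long in x, 14 thick in y, z 22..40, centred over the origin (underside, z up). About 0.18 kg. Seated: axes as the red hull's, origin at x 20, y 3, z 6 in its frame.
- red_cover: Loose red cap, hollow, open below, 118 x 98 mm (x by y), 48 high; walls 3, inside 112 x 92, 44 deep. Black handle rib on top, centred: 40 long in x, 16 thick in y, z 48 to 66. About 0.25 kg. Origin: centre of its bottom edge, z up. Goes over the red hull's wall (6 mm play) and stands on the flange: origin 6 mm above the hull's, x axes parallel (a half turn is equal).
- blue_cover: Loose blue cap, hollow, open below, 118 x 98 mm (x by y), 48 high; walls 3, inside 112 x 92, 44 deep. Black handle rib on top, centred: 40 long in x, 16 thick in y, z 48 to 66. About 0.25 kg. Origin: centre of its bottom edge, z up. Goes over the blue hull's wall (6 mm play) and stands on the flange: origin 6 mm above the hull's, x axes parallel (a half turn is equal).
- bottle: Loose amber glass bottle with a red cap standing among the parts, 42 mm in diameter, 95 mm high, about 0.12 kg. Origin: centre of its underside, z up.
Mind the look-alikes: they are no part of the job. There is more than one size of the bottle; the job needs the largest.

How it is judged:
By the outcome, as a careful person would: the job done as asked, in the order asked, and still so for the second after the job is handed in, with the robot touching nothing.
It also fails if it takes over 112 s, if anything falls off the work surface, if the arm or the gripper's body presses on something with over 40 N, if the wrist force passes 120 N, or if a joint passes its speed limit or range.

## Robot

A 6-joint arm with a two-finger parallel gripper is mounted at the origin on the work surface. World frame = base frame: x ahead of the robot, y to its left, z up, the work surface at z = 0. Lengths are in m, angles in rad, forces in N, time in s.
With the tool pointing down it reaches from about 0.325 to 0.775 m from the base axis. Payload 5.5 kg.
Tool frame: the origin (TCP) lies on the front face of the gripper's body, between the roots of the fingers; the fingertips stand 73 mm ahead of it and the grasp point (between the pads) lies 54 mm ahead of it; z points along the fingers, y is the line along which they close (so a half turn about z gives the same grasp; the last joint's range is limited). The gripper opens to 85 mm and grips with 20 to 120 N. Pads are 22 mm wide; open, the fingers measure 114 mm over their backs; the gripper's body (76 mm by 85 mm) begins 54 mm behind the grasp point. The pads swing forward as they close: fully open they stand 13 mm farther back than shut.
Start: joints at [-1.372, 0.091, 1.231, -0, 1.82, -0.057], TCP at [0.152, -0.58, 0.304] pointing down, gripper open.
Joint ranges: [-2.87, 2.87], [-0.86, 2.18], [0.17, 2.46], [-1.51, 4.65], [0.06, 2.69], [-2.65, 2.65]. Speed limits (rad/s): [2.57, 2.57, 3.01, 3.14, 3.14, 3.14].

## Interface

Orientations are given as a 3x3 rotation matrix whose columns are the frame's x, y, z axes.
In Python, from cell import env gives the robot as it stands.
- The arm moves only by the tool carry_out, never from a script. Its argument "targets" is a list of rows, each a list of 4 numbers: the shift along the tool's x, y, z in mm, then the turn about the tool's z in rad. A call has 1 to 12 rows; each row shifts and turns the commanded pose from where the row before left it, along the tool's axes as they then stand; what a row does not reach is not made up. A row lasts 1/12 s, in which the tool goes at most 41.7 mm and 7.16 degrees, less where a joint would pass 70% of its speed; a pose out of reach is approached as far as the arm can. A call is refused whole if a number of a shift passes 41.7 or a number of a turn 0.125, either way. A call with a gripper value outside its range is refused whole. "fingers" is the closure in counts, from 0 (fully open) to 255 (shut), set as the call begins (left out, the last holds). The fingers move at their own pace and stop on an object; "force" is the grip in N (left out, the last holds). Time passes only in rows, so rows that do not move let the fingers close. It gives the time, the measured TCP pose, the force, the opening and the grip force at its end, in the units of the state.
- env.observe(): the state, without advancing time (a new reading comes with each control period).
- env.capture(name): name is "scene" or "top" or "wrist"; returns a dict with "img" (384x512x3 uint8, red, green, blue), "K" (3x3 intrinsics, pixels), "k1" (the pictures are not rectified: a ray, as slopes to the right and down, at radius r is drawn at 1 + k1 r^2 times it, then the intrinsics apply), "xyz" and "attitude" of the camera in the world. Camera axes: x right, y up, looking along -z (the intrinsics and any distortion apply to the point x, -y, -z); pixel columns grow to the right and rows downward; lengths in m; the calibration is good to about 2 mm. A picture is of the moment at which its call begins. There is no depth.
- env.job_done(): hands the job in; it is judged then, once.
The state is a dict: "time": time; "joint_pos": joint angles; "joint_velocities": joint speeds; "effort": joint torques, N m; "ee_pos": TCP position; "tool_rot": TCP orientation; "wrist_force": force on the tool from outside, world axes, zero at the start; "ft_torque": the same for the moment, N m; "grip_width": finger opening in m; "gripper_force": force on a finger pad.
Only numpy, scipy, OpenCV 4.12 (cv2) and the standard library are available. Lean on these libraries where they do the work, as an engineer would, in place of code of your own. Each camera call takes 0.05 s, during which the arm holds its last target. There are 200 camera calls.

## Working session

There is one attempt and no reset: what is moved stays moved. The work goes in short steps, Python scripts to look and compute and a tool call to move; the robot and the scene stay as the last step left them, time stands still between calls to the robot, and variables do not carry over. Pictures are saved under pics/ and viewed, at most 15 in all, crops included, and the job is handed in when it is done.

Besides the shell and the picture viewer there is one more tool, called after "Request:" by a JSON object that holds its "name" and its "arguments". carry_out: Moves the arm, as the interface text tells. Its arguments: {"type":"object","properties":{"targets":{"type":"array","items":{"type":"array","items":{"type":"number"}}},"fingers":{"type":"number"},"force":{"type":"number"}},"required":["targets"]}

```bash
ls; mkdir -p pics; cat > h.py <<'E'
import numpy as np, cv2
from cell import env
def cap(n,f=None):
    c=env.capture(n)
    if f: cv2.imwrite('pics/'+f,cv2.cvtColor(c['img'],cv2.COLOR_RGB2BGR))
    return c
E
python3 - <<'E'
from h import *
import pickle
d={}
for n in('scene','top','wrist'):
    d[n]=cap(n,n+'0.png'); c=d[n]; print(n,c['K'],c['k1'],c['xyz'],c['attitude'])
pickle.dump(d,open('c0.pkl','wb'))
o=env.observe();print(o)
E
```

```text
pics
scene [[397.71164949   0.         254.51882615]
 [  0.         397.71164949 190.3554244 ]
 [  0.           0.           1.        ]] 0.009860825676337703 [ 1.00786988 -0.04637801  0.72154972] [[ 0.09125196 -0.81457604  0.57283415]
 [ 0.99580327  0.07868192 -0.04674405]
 [-0.00699511  0.5746956   0.81833736]]
top [[363.13558966   0.         251.17251465]
 [  0.         363.13558966 194.83764898]
 [  0.           0.           1.        ]] -0.054507555428737954 [0.3844942  0.01027476 0.808468  ] [[ 0.00699119  0.98893323 -0.14819647]
 [-0.99984183  0.00448938 -0.01720948]
 [-0.01635372  0.14829335  0.98880819]]
wrist [[307.87734272   0.         255.79571712]
 [  0.         307.87734272 191.18926479]
 [  0.           0.           1.        ]] -0.028655686209612133 [ 0.22260114 -0.56230784  0.3734753 ] [[ 0.25384029  0.92637908  0.27818502]
 [-0.96724525  0.24350611  0.07170353]
 [-0.0013151  -0.28727438  0.95784743]]
{'time': 0.15, 'joint_pos': array([-1.37169975e+00,  9.17153006e-02,  1.23162587e+00,  3.73787030e-05,
        1.81980820e+00, -5.66907438e-02]), 'joint_velocities': array([ 0.00280195, -0.00403039, -0.00458431, -0.00036774,  0.00050035,
       -0.00019405]), 'effort': array([ 1.89810053e-03, -4.59373713e+01, -4.18527067e+01, -5.03837305e-05,
        9.53943789e-03, -1.69877944e-05]), 'ee_pos': array([ 0.1517965 , -0.58037175,  0.30298356]), 'tool_rot': array([[ 9.67462091e-01,  2.53015865e-01, -2.72382778e-04],
       [ 2.53015981e-01, -9.67460884e-01,  1.53312755e-03],
       [ 1.24385910e-04, -1.55215998e-03, -9.99998788e-01]]), 'wrist_force': array([-0.23543247,  0.1779881 , -0.99279041]), 'ft_torque': array([ 0.00751786, -0.03559217,  0.03250679]), 'gripper_force': 0.0, 'grip_width': 0.08571738241029313}
```

```bash
python3 - <<'E'
import cv2
for n in('scene0','top0'):
    cv2.imwrite(f'pics/{n}b.png',cv2.resize(cv2.imread(f'pics/{n}.png'),(800,600),interpolation=cv2.INTER_CUBIC))
E
```

```text
(no output)
```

View pics/top0b.png

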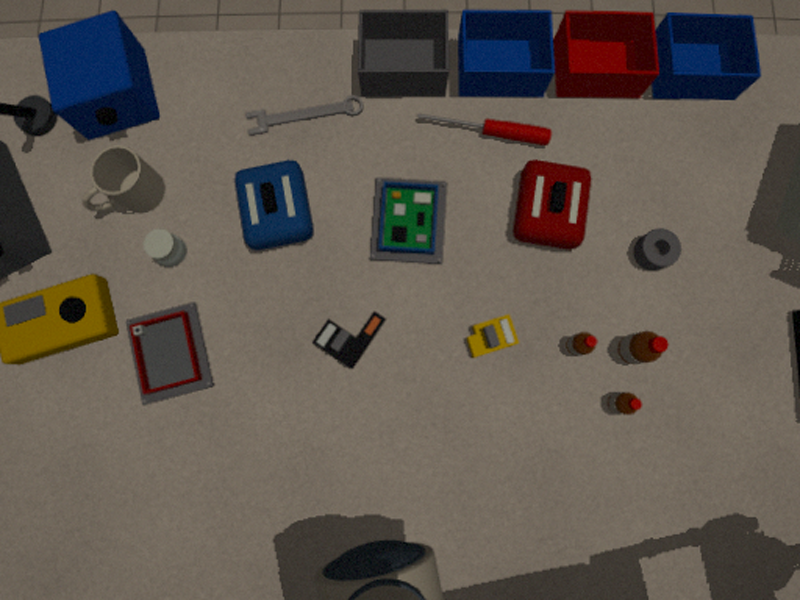

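View pics/scene0b.png

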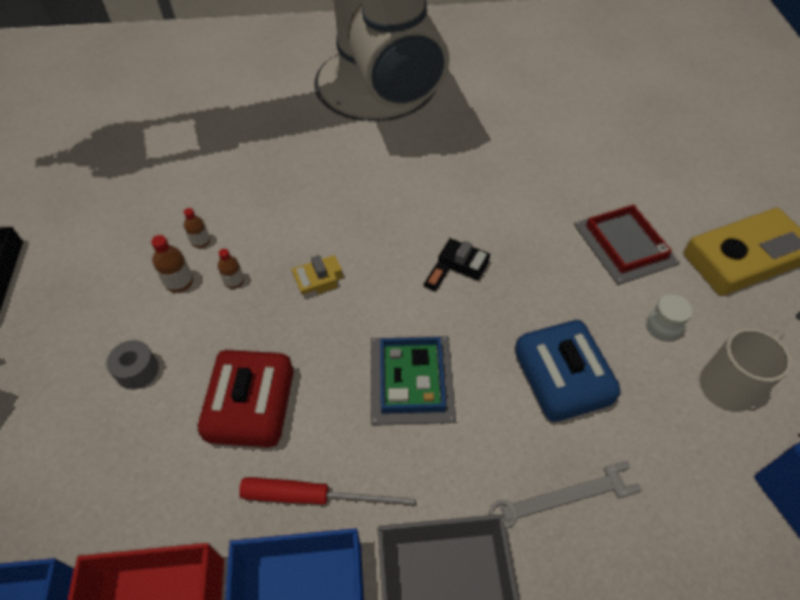

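The top view (800-px scale) shows:
- Red hull at (170,353), with the post at its upper-left corner (138,330).
- Blue hull at (408,220), blue cover at (272,205), red cover at (553,205).
- Black pack at (348,340) and yellow pack at (491,336).
- Bottles at (650,346) (largest), (583,344) and (628,403).

Possible look-alikes:
- For the yellow pack: the yellow box (60,318).
- For the covers: the blue box (97,75) and the bins.
- For the bottle: the two small bottles.

The description selects the small parts with handles.

```bash
cat >> h.py <<'E'
def ray(c,u,v):
    K=np.array(c['K']); p=np.array([(u-K[0,2])/K[0,0],(v-K[1,2])/K[1,1]]); q=p.copy()
    for _ in range(20): q=p/(1+c['k1']*(q@q))
    d=np.array(c['attitude'])@np.array([q[0],-q[1],-1.]); return np.array(c['xyz']),d/np.linalg.norm(d)
def onz(c,u,v,z):
    o,d=ray(c,u,v); return o+d*(z-o[2])/d[2]
def tri(obs):
    A=np.zeros((3,3));b=np.zeros(3);R=[ray(*o) for o in obs]
    for o,d in R: P=np.eye(3)-np.outer(d,d);A+=P;b+=P@o
    x=np.linalg.solve(A,b); return x,max(np.linalg.norm((np.eye(3)-np.outer(d,d))@(x-o)) for o,d in R)
def proj(c,X):
    p=np.array(c['attitude']).T@(np.array(X)-c['xyz']); s=np.array([p[0],-p[1]])/-p[2]
    s=s*(1+c['k1']*(s@s)); K=c['K']; return np.array([K[0][0]*s[0]+K[0][2],K[1][1]*s[1]+K[1][2]])
E
python3 - <<'E'
from h import *
import pickle
d=pickle.load(open('c0.pkl','rb'));t,s=d['top'],d['scene']
k=1/1.5625
P={'black':((340,341),(463,252)),'yellow':((490,336),(319,266)),'rcov':((558,197),(243,384)),'bcov':((268,197),(571,355)),
'rh1':((126,321),(678,262)),'rh2':((196,304),(620,281)),'rh3':((213,382),(575,221)),'rh4':((143,404),(635,205)),
'bh1':((375,178),(455,423)),'bh2':((447,181),(370,424)),'bh3':((442,264),(371,338)),'bh4':((370,261),(449,336)),'bot':((658,343),(160,242))}
for n,(a,b) in P.items():
    x,e=tri([(t,a[0]*k,a[1]*k),(s,b[0]*k,b[1]*k)]); print(n,x.round(4),round(e,4))
def crop(c,cx,cy,w,h,W,H):
    p=cv2.getRectSubPix(c['img'],(w,h),(cx*k,cy*k));return cv2.resize(p,(W,H),interpolation=cv2.INTER_CUBIC)
a=np.hstack([crop(t,345,340,50,38,400,300),crop(t,491,336,50,38,400,300)])
b=np.hstack([crop(s,463,262,50,38,400,300),crop(s,319,272,50,38,400,300)])
cv2.imwrite('pics/z1.png',cv2.cvtColor(np.vstack([a,b]),cv2.COLOR_RGB2BGR))
E
```

```text
black [0.4502 0.0953 0.0257] 0.0009
yellow [ 0.458  -0.1117  0.0284] 0.0009
rcov [ 0.6491 -0.2045  0.0545] 0.0005
bcov [0.6477 0.1967 0.0552] 0.0012
rh1 [4.790e-01 4.123e-01 4.000e-04] 0.0017
rh2 [5.054e-01 3.133e-01 5.000e-04] 0.0023
rh3 [0.3924 0.2773 0.0082] 0.0001
rh4 [ 0.36    0.3829 -0.002 ] 0.0014
bh1 [ 0.6979  0.0504 -0.0034] 0.0016
bh2 [ 0.6915 -0.0562  0.0018] 0.0006
bh3 [ 0.5657 -0.0474 -0.001 ] 0.0
bh4 [ 0.5707  0.0584 -0.0043] 0.0006
bot [ 0.4442 -0.3169  0.088 ] 0.0001
```

View pics/z1.png

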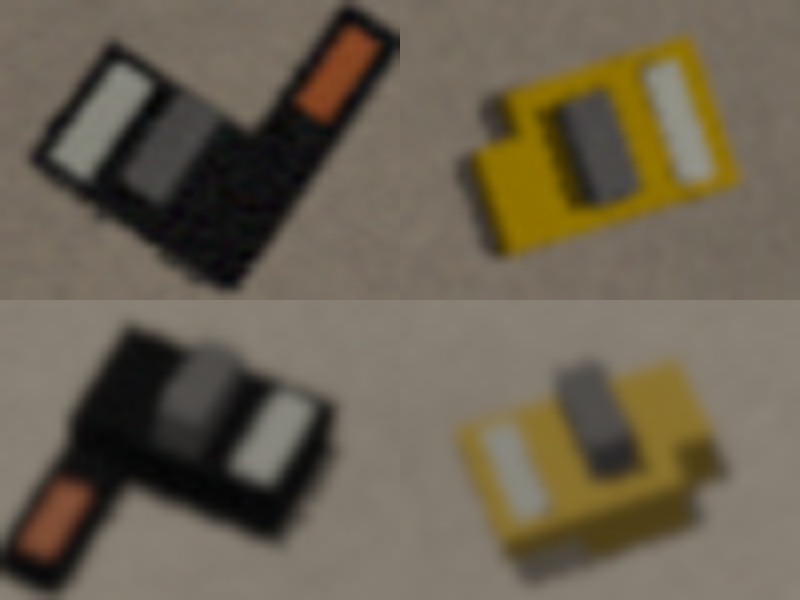

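The crops confirm the two packs. The black pack's copper toe points up-right, giving a pack x yaw of about -31°. The yellow pack's notch is at the upper left and its white shoulder strip at the right, giving a yaw of about +14°. The red hull yaw is about +17.6° with the post at its +x+y corner, and the blue hull yaw is about -4°. All measured heights match the text. Next I plan a move above the black pack for a close look.

```bash
cat > plan.py <<'E'
import sys,json
from h import *
# plan.py x y z(m) yaw(deg) [maxmm]
def plan(t,yaw,step=40.):
    o=env.observe(); R=o['tool_rot']; p=o['ee_pos']; y0=np.arctan2(R[1,0],R[0,0])
    dy=(np.radians(yaw)-y0+np.pi)%(2*np.pi)-np.pi; D=(np.array(t)-p)*1000
    n=max(1,int(np.ceil(np.linalg.norm(D)/step)),int(np.ceil(abs(dy)/.12)))
    print('now',p.round(4),'yaw',round(np.degrees(y0),2),'t',round(o['time'],2),'F',o['wrist_force'].round(1),'n',n)
    R0=R; rows=[]
    for i in range(n):
        a=dy*i/n; c,s=np.cos(a),np.sin(a)
        Ri=np.array([[c,-s,0],[s,c,0],[0,0,1]])@R0
        v=Ri.T@(D/n); rows.append([*v.round(1).tolist(),round(-dy/n,3)])
    for k in range(0,n,12): print(json.dumps(rows[k:k+12]))
if __name__=='__main__':
    a=[float(v) for v in sys.argv[1:]]; plan(a[:3],a[3],*(a[4:]))
E
python3 - <<'E'
from h import *
o=env.observe();R=o['tool_rot'];c=env.capture('wrist')
print((R.T@(c['xyz']-o['ee_pos'])).round(4),(R.T@c['attitude']).round(3))
E
python3 plan.py .44 .095 .24 -31
```

```text
[ 0.0731  0.0003 -0.0706] [[ 0.001  0.958  0.287]
 [ 1.    -0.001 -0.001]
 [-0.     0.287 -0.958]]
now [ 0.1518 -0.5804  0.3032] yaw 14.66 t 0.2 F [0.3 0.1 0.1] n 19
[[23.7, -30.5, 3.4, 0.042], [22.4, -31.5, 3.4, 0.042], [21.0, -32.4, 3.4, 0.042], [19.6, -33.3, 3.4, 0.042], [18.2, -34.1, 3.4, 0.042], [16.8, -34.8, 3.4, 0.042], [15.3, -35.5, 3.4, 0.042], [13.8, -36.1, 3.4, 0.042], [12.3, -36.6, 3.4, 0.042], [10.7, -37.1, 3.4, 0.042], [9.2, -37.5, 3.4, 0.042], [7.6, -37.9, 3.4, 0.042]]
[[6.0, -38.2, 3.4, 0.042], [4.4, -38.4, 3.4, 0.042], [2.8, -38.5, 3.4, 0.042], [1.2, -38.6, 3.4, 0.042], [-0.5, -38.6, 3.4, 0.042], [-2.1, -38.6, 3.4, 0.042], [-3.7, -38.5, 3.4, 0.042]]
```

Request:
{"name": "carry_out", "arguments": {"targets": [[23.7,-30.5,3,0.042],[22.4,-31.5,3,0.042],[21,-32.4,3,0.042],[19.6,-33.3,3,0.042],[18.2,-34.1,3,0.042],[16.8,-34.8,3,0.042],[15.3,-35.5,3,0.042],[13.8,-36.1,3,0.042],[12.3,-36.6,4,0.042],[10.7,-37.1,4,0.042],[9.2,-37.5,4,0.042],[7.6,-37.9,4,0.042]], "fingers": 130, "force": 40}}

```text
time: 1.2
ee_pos: [0.334, -0.1524, 0.2638]
tool_rot: [[0.969, -0.248, 0.001], [-0.248, -0.969, -0.0], [0.001, 0.0, -1.0]]
wrist_force: [0.1, 0.9, 0.1]
grip_width: 0.042
gripper_force: 0.0
```

Request:
{"name": "carry_out", "arguments": {"targets": [[6,-38.2,3.4,0.042],[4.4,-38.4,3.4,0.042],[2.8,-38.5,3.4,0.042],[1.2,-38.6,3.4,0.042],[-0.5,-38.6,3.4,0.042],[-2.1,-38.6,3.4,0.042],[-3.7,-38.5,3.4,0.042],[0,0,0,0],[0,0,0,0]]}}

```text
time: 1.95
ee_pos: [0.4402, 0.0962, 0.2391]
tool_rot: [[0.859, -0.512, -0.002], [-0.512, -0.859, -0.0], [-0.002, 0.002, -1.0]]
wrist_force: [-0.4, -0.9, 0.6]
grip_width: 0.0419
gripper_force: 0.0
```

```bash
python3 - <<'E'
from h import *
import pickle
c=cap('wrist');pickle.dump(c,open('w1.pkl','wb'))
o=env.observe();print(o['ee_pos'],o['tool_rot'].round(3),o['time'],o['grip_width'],o['joint_pos'].round(2))
cv2.imwrite('pics/w1.png',cv2.cvtColor(cv2.resize(c['img'],(800,600),interpolation=cv2.INTER_CUBIC),cv2.COLOR_RGB2BGR))
E
```

```text
[0.44011046 0.09502555 0.23958332] [[ 0.858 -0.514 -0.001]
 [-0.514 -0.858 -0.001]
 [-0.001  0.001 -1.   ]] 2.0 0.04147977947217115 [ 0.14 -0.32  1.73 -0.    1.74  2.25]
```

View pics/w1.png

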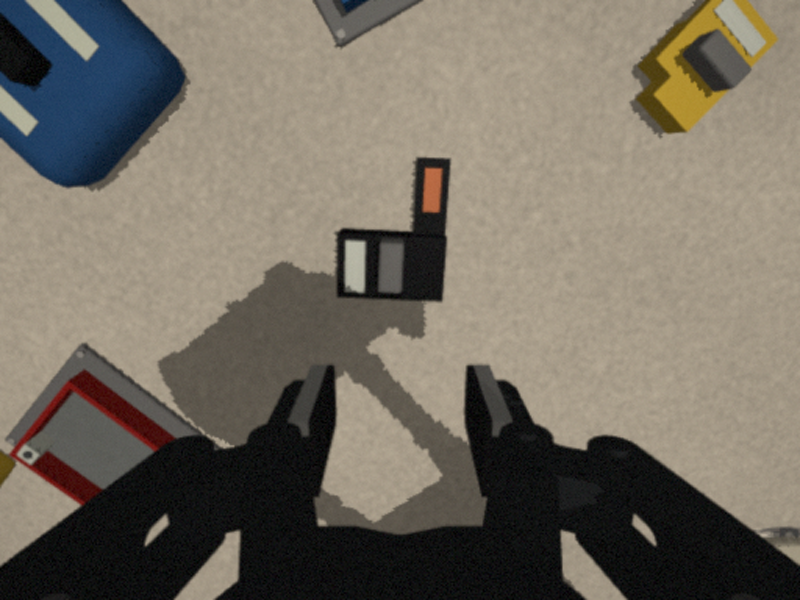

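The black pack is nearly aligned with the gripper: leg corners at (339,231), (445,237), (442,300) and (338,297), rib at (380–404, 239–293). I fit its pose from these.

```bash
cat >> h.py <<'E'
from scipy.optimize import least_squares
def fit(c,model,px,x0,sc=1/1.5625):
    """model pts mm in object frame; px in displayed pixels; returns x,y,yaw(deg), z (fitted too if x0 has 4)"""
    M=np.array(model,float)/1000;px=np.array(px,float)*sc
    def f(q):
        a=np.radians(q[2]);z=q[3] if len(q)>3 else 0
        W=[[q[0]+np.cos(a)*m[0]-np.sin(a)*m[1],q[1]+np.sin(a)*m[0]+np.cos(a)*m[1],m[2]+z] for m in M]
        return (np.array([proj(c,w) for w in W])-px).ravel()
    r=least_squares(f,x0,x_scale=[.01,.01,1]+[.01]*(len(x0)-3)); return r.x.round(4),np.abs(r.fun).max().round(2)
E
python3 - <<'E'
from h import *
import pickle
c=pickle.load(open('w1.pkl','rb'))
m=[(16,33,22),(-24,33,22),(-24,-33,22),(62,-13,10),(62,-33,10),(15,7,40),(15,-7,40),(-15,-7,40),(-15,7,40)]
p=[(341,231),(339,297),(442,300),(417,159),(450,159),(380,239),(404,239),(403,293),(379,293)]
print(fit(c,m,p,[.45,.095,-31]),fit(c,m,p,[.45,.095,-31,0]))
E
```

```text
(array([  0.4516,   0.0939, -33.1559]), np.float64(1.98)) (array([ 4.50800e-01,  9.45000e-02, -3.31421e+01, -5.30000e-03]), np.float64(1.91))
```

```bash
python3 plan.py .4513 .0942 .097 -33.1
```

```text
now [0.4401 0.095  0.2396] yaw -30.93 t 2.0 F [-0.2  0.3 -0.1] n 4
[[2.5, -1.3, 35.6, 0.009], [2.5, -1.3, 35.6, 0.009], [2.5, -1.4, 35.6, 0.009], [2.5, -1.4, 35.6, 0.009]]
```

Request:
{"name": "carry_out", "arguments": {"targets": [[5,-2.7,30,0.018],[5,-2.7,30,0.018],[0,0,30,0],[0,0,30,0],[0,0,15,0],[0,0,7,0],[0,0,0,0],[0,0,0,0]]}}

```text
time: 2.67
ee_pos: [0.452, 0.0931, 0.0992]
tool_rot: [[0.837, -0.548, 0.001], [-0.548, -0.837, 0.0], [0.001, -0.001, -1.0]]
wrist_force: [0.1, 0.4, 0.4]
grip_width: 0.0418
gripper_force: 0.0
```

Request:
{"name": "carry_out", "arguments": {"targets": [[0,0,0,0],[0,0,0,0],[0,0,0,0],[0,0,0,0],[0,0,0,0],[0,0,0,0]], "fingers": 255, "force": 40}}

```text
time: 3.17
ee_pos: [0.4527, 0.094, 0.1001]
tool_rot: [[0.838, -0.546, 0.004], [-0.546, -0.838, 0.0], [0.003, -0.002, -1.0]]
wrist_force: [1.0, -0.2, 6.1]
grip_width: 0.0129
gripper_force: 40.7
```

Gripped. I lift and move to a look pose behind the red hull.

Request:
{"name": "carry_out", "arguments": {"targets": [[0,0,-10,0],[0,0,-20,0],[0,0,-40,0],[0,0,-40,0],[0,0,-40,0]]}}

```text
time: 3.58
ee_pos: [0.4508, 0.0939, 0.2494]
tool_rot: [[0.838, -0.546, -0.002], [-0.546, -0.838, -0.0], [-0.002, 0.001, -1.0]]
wrist_force: [1.3, -0.0, -2.8]
grip_width: 0.0124
gripper_force: 39.6
```

```bash
python3 plan.py .348 .319 .25 17.6
```

```text
now [0.4508 0.0939 0.2494] yaw -33.11 t 3.58 F [ 1.3 -0.  -2.8] n 8
[[-26.1, -16.5, -0.1, -0.111], [-24.1, -19.3, -0.1, -0.111], [-21.9, -21.9, -0.1, -0.111], [-19.3, -24.2, -0.1, -0.111], [-16.5, -26.1, -0.1, -0.111], [-13.5, -27.8, -0.1, -0.111], [-10.4, -29.1, -0.1, -0.111], [-7.1, -30.1, -0.1, -0.111]]
```

Request:
{"name": "carry_out", "arguments": {"targets": [[-26,-16.5,0,-0.111],[-24,-19.3,0,-0.111],[-22,-22,0,-0.111],[-19.3,-24.2,0,-0.111],[-16.5,-26,0,-0.111],[-13.5,-27.8,0,-0.111],[-10.4,-29,0,-0.111],[-7,-30,0,-0.111],[0,0,0,0],[0,0,0,0],[0,0,0,0]]}}

```text
time: 4.5
ee_pos: [0.3488, 0.3183, 0.248]
tool_rot: [[0.953, 0.304, -0.0], [0.304, -0.953, -0.001], [-0.001, 0.001, -1.0]]
wrist_force: [0.2, -0.1, -2.7]
grip_width: 0.0128
gripper_force: 39.8
```

```bash
python3 - <<'E'
from h import *
import pickle
c=cap('wrist');pickle.dump(c,open('w2.pkl','wb'))
o=env.observe();print(o['ee_pos'],o['tool_rot'].round(3),o['time'],o['grip_width'],o['joint_pos'].round(2))
cv2.imwrite('pics/w2.png',cv2.cvtColor(cv2.resize(c['img'],(800,600),interpolation=cv2.INTER_CUBIC),cv2.COLOR_RGB2BGR))
E
```

```text
[0.34910623 0.31790198 0.24801177] [[ 0.953  0.303 -0.   ]
 [ 0.303 -0.953 -0.001]
 [-0.     0.001 -1.   ]] 4.55 0.012707581307728014 [ 0.67 -0.26  1.66 -0.    1.74  1.93]
```

View pics/w2.png

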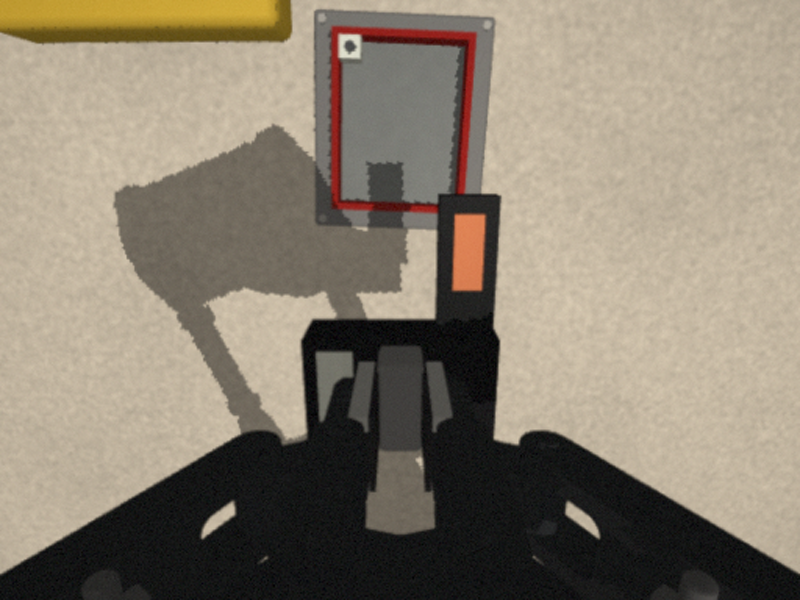

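The wrist view shows the red hull's flange corners at (316,11), (494,20) and (316,225), its wall corners at (332,28), (476,33) and (332,210), and the post at (349,46). In the hand are the toe tip (438–500,196), leg front corners (303,342) and (500,342), and rib top (379–423,347). The pack hangs level. I fit both.

```bash
python3 - <<'E'
from h import *
import pickle
c=pickle.load(open('w2.pkl','rb'))
hm=[(63,53,6),(63,-53,6),(-63,53,6),(50,40,24),(50,-40,24),(-50,40,24),(34,24,24)]
hp=[(316,11),(494,20),(316,225),(332,28),(476,33),(332,210),(361,59)]
h,e=fit(c,hm,hp,[.434,.346,17.6]);print('hull',h,e,fit(c,hm,hp,[.434,.346,17.6,0]))
m=[(16,33,22),(16,33,0),(16,-33,22),(62,-13,10),(62,-33,10),(15,7,40),(15,-7,40)]
p=[(303,342),(313,320),(500,342),(438,196),(500,196),(379,347),(423,347)]
b,e=fit(c,m,p,[.35,.318,17.4,.17]);print('pack',b,e)
o=env.observe();R=o['tool_rot'];yaw=np.degrees(np.arctan2(R[1,0],R[0,0]));print('tool',o['ee_pos'],yaw)
rel=R.T@(np.array([b[0],b[1],b[3]])-o['ee_pos']);print('rel tool',rel*1000,b[2]-yaw)
# goal
a=np.radians(h[2]);Rz=np.array([[np.cos(a),-np.sin(a)],[np.sin(a),np.cos(a)]])
for n,q in(('black',(-.019,0)),('yellow',(.020,.003))): print(n,h[:2]+Rz@q)
E
```

```text
hull [ 0.434   0.344  15.4652] 1.36 (array([ 4.34500e-01,  3.44300e-01,  1.54849e+01, -3.10000e-03]), np.float64(0.93))
pack [ 0.347   0.3166 17.9353  0.1413] 6.91
tool [0.34910623 0.31790198 0.24801177] 17.666984629757998
rel tool [ -2.35019795   0.52893126 106.71330614] 0.2683153702420036
black [0.41568794 0.33893359]
yellow [0.45247589 0.35222444]
```

```bash
python3 - <<'E'
from h import *
import pickle
c=pickle.load(open('w2.pkl','rb'))
m=np.array([(16,33,22),(16,-33,22),(62,-13,10),(62,-33,10),(15,7,40),(15,-7,40)],float)
p=[(303,342),(500,342),(438,196),(500,196),(379,347),(423,347)]
o=env.observe();R=o['tool_rot']
for z in (.146,.148):
    mm=m.copy();mm[:,2]+=z*1000
    for idx in ([0,1,2,3,4,5],[0,1],[2,3],[4,5]):
        b,e=fit(c,mm[idx],np.array(p)[idx],[.35,.318,17.4]);print(z,idx,b,e,(R.T@(np.array([b[0],b[1],z])-o['ee_pos'])*1000).round(1))
E
python3 plan.py .4170 .3390 .165 15.5
```

```text
0.146 [0, 1, 2, 3, 4, 5] [ 0.3485  0.3175 17.332 ] 7.64 [-7.00e-01  1.00e-01  1.02e+02]
0.146 [0, 1] [ 0.346   0.3161 17.7393] 0.25 [ -3.5   0.7 102. ]
0.146 [2, 3] [ 0.3469  0.3169 17.9279] 0.6 [ -2.4   0.2 102. ]
0.146 [4, 5] [ 0.3522  0.3184 17.7316] 1.02 [  3.1   0.4 102. ]
0.148 [0, 1, 2, 3, 4, 5] [ 0.349   0.3178 17.3122] 8.25 [ -0.1  -0.  100. ]
0.148 [0, 1] [ 0.3467  0.3164 17.7378] 0.59 [ -2.7   0.6 100. ]
0.148 [2, 3] [ 0.347   0.3172 17.9024] 0.36 [ -2.2  -0.  100. ]
0.148 [4, 5] [ 0.353   0.3187 17.73  ] 1.25 [  4.    0.4 100. ]
now [0.3491 0.3179 0.248 ] yaw 17.67 t 4.55 F [ 0.5  0.5 -1.4] n 3
[[23.7, 0.1, 27.7, 0.013], [23.7, -0.2, 27.7, 0.013], [23.7, -0.4, 27.7, 0.013]]
```

Request:
{"name": "carry_out", "arguments": {"targets": [[24,0,26,0.013],[24,0,26,0.013],[24,0,26,0.013],[0,0,20,0],[0,0,7,0],[0,0,0,0],[0,0,0,0],[0,0,0,0]]}}

```text
time: 5.22
ee_pos: [0.4183, 0.3396, 0.1455]
tool_rot: [[0.964, 0.267, 0.003], [0.267, -0.964, 0.002], [0.003, -0.001, -1.0]]
wrist_force: [-0.2, 0.4, -2.5]
grip_width: 0.0128
gripper_force: 39.8
```

```bash
python3 - <<'E'
from h import *
import pickle
c=cap('wrist');pickle.dump(c,open('w3.pkl','wb'))
cv2.imwrite('pics/w3.png',cv2.cvtColor(cv2.resize(c['img'],(800,600),interpolation=cv2.INTER_CUBIC),cv2.COLOR_RGB2BGR))
E
python3 plan.py .4178 .3395 .107 15.5
```

```text
now [0.4183 0.3399 0.1457] yaw 15.5 t 5.27 F [ 0.5 -0.1 -1.4] n 1
[[-0.7, 0.3, 38.7, 0.0]]
```

View pics/w3.png

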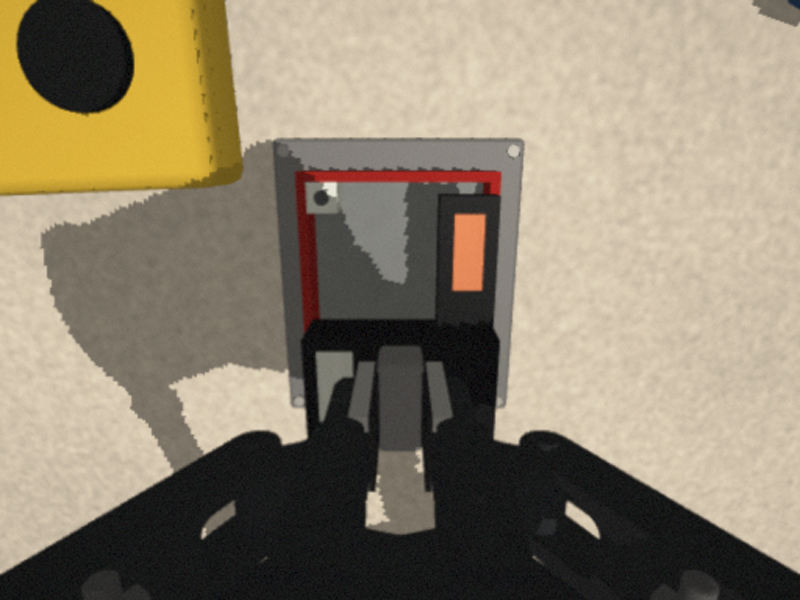

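The pack sits square over the hull. Flange corners are at (275,140) and (524,139), lower right about (505,407), and wall corners at (297,171) and (501,171). I use them to check x and y.

```bash
python3 - <<'E'
from h import *
import pickle
c=pickle.load(open('w3.pkl','rb'))
hm=[(63,53,6),(63,-53,6),(50,40,24),(50,-40,24),(46,-36,24)]
hp=[(275,140),(524,139),(297,171),(501,171),(490,181)]
h,e=fit(c,hm,hp,[.434,.346,17.6]);print('hull',h,e)
pm=np.array([(16,33,22),(16,-33,22),(62,-13,10),(62,-33,10)],float);pm[:,2]+=45.7
p=[(303,342),(500,342),(438,196),(500,196)]
b,e=fit(c,pm,p,[.415,.34,15.4]);print('pack',b,e)
a=np.radians(h[2]);Rz=np.array([[np.cos(a),-np.sin(a)],[np.sin(a),np.cos(a)]])
print('pack in hull mm',Rz.T@(b[:2]-h[:2])*1000)
E
```

```text
hull [ 0.4349  0.3441 15.7175] 2.03
pack [ 0.4166  0.3382 16.1775] 0.98
pack in hull mm [-19.21402302  -0.72202459]
```

Request:
{"name": "carry_out", "arguments": {"targets": [[0,-0.5,15,0],[0,0,12,0],[0,0,6,0],[0,0,4,0],[0,0,0,0],[0,0,0,0]]}}

```text
time: 5.77
ee_pos: [0.4177, 0.3402, 0.1065]
tool_rot: [[0.964, 0.268, 0.001], [0.268, -0.964, 0.0], [0.001, -0.0, -1.0]]
wrist_force: [-0.5, 0.3, -2.9]
grip_width: 0.0128
gripper_force: 39.9
```

Request:
{"name": "carry_out", "arguments": {"targets": [[0,0,1.5,0],[0,0,0,0],[0,0,0,0]]}}

```text
time: 6.02
ee_pos: [0.4178, 0.3402, 0.1061]
tool_rot: [[0.964, 0.268, 0.001], [0.268, -0.964, 0.001], [0.001, -0.0, -1.0]]
wrist_force: [-3.2, -2.4, 5.5]
grip_width: 0.0126
gripper_force: 40.8
```

On the floor: z matches and the force has risen. I release and lift.

Request:
{"name": "carry_out", "arguments": {"targets": [[0,0,-0.5,0],[0,0,0,0],[0,0,0,0],[0,0,0,0],[0,0,0,0]], "fingers": 130}}

```text
time: 6.43
ee_pos: [0.4177, 0.3401, 0.105]
tool_rot: [[0.964, 0.268, -0.0], [0.268, -0.964, -0.0], [-0.0, -0.0, -1.0]]
wrist_force: [0.4, 0.4, -0.5]
grip_width: 0.0421
gripper_force: 0.0
```

Request:
{"name": "carry_out", "arguments": {"targets": [[0,0,-15,0],[0,0,-35,0],[0,0,-40,0],[0,0,-40,0]]}}

```text
time: 6.77
ee_pos: [0.4172, 0.3397, 0.2356]
tool_rot: [[0.964, 0.267, -0.002], [0.267, -0.964, -0.001], [-0.002, 0.001, -1.0]]
wrist_force: [1.0, 1.0, 0.5]
grip_width: 0.042
gripper_force: 0.0
```

```bash
python3 - <<'E'
from h import *
import pickle
c=pickle.load(open('w1.pkl','rb'))
m=[(-20,30,22),(10,30,22),(-15,7,40),(-15,-7,40),(15,-7,40)]
# displayed px guesses in w1: notch left-bottom
print(onz(c,718/1.5625,58/1.5625,.04))
E
python3 plan.py .437 -.1167 .24 14
```

```text
[ 0.46056747 -0.10885896  0.04      ]
now [0.4172 0.3397 0.2356] yaw 15.51 t 6.77 F [1.  1.  0.5] n 12
[[-8.6, 37.1, -0.3, 0.002], [-8.5, 37.1, -0.3, 0.002], [-8.4, 37.1, -0.3, 0.002], [-8.3, 37.1, -0.3, 0.002], [-8.3, 37.2, -0.3, 0.002], [-8.2, 37.2, -0.3, 0.002], [-8.1, 37.2, -0.3, 0.002], [-8.0, 37.2, -0.3, 0.002], [-7.9, 37.2, -0.3, 0.002], [-7.8, 37.3, -0.3, 0.002], [-7.8, 37.3, -0.3, 0.002], [-7.7, 37.3, -0.3, 0.002]]
```

Request:
{"name": "carry_out", "arguments": {"targets": [[-8.5,37,0,0.002],[-8.5,37,0,0.002],[-8.5,37,0,0.002],[-8.3,37,0,0.002],[-8.3,37,0,0.002],[-8.2,37,0,0.002],[-8,37,0,0.002],[-8,37,0,0.002],[-8,37,0,0.002],[-8,37,0,0.002],[-8,37,0,0.002],[-8,37,0,0.002]]}}

```text
time: 7.77
ee_pos: [0.4364, -0.1162, 0.2352]
tool_rot: [[0.97, 0.244, 0.001], [0.244, -0.97, -0.0], [0.001, 0.0, -1.0]]
wrist_force: [1.7, 0.0, -0.2]
grip_width: 0.0421
gripper_force: 0.0
```

Request:
{"name": "carry_out", "arguments": {"targets": [[0,0,0,0],[0,0,0,0]]}}

```text
time: 7.93
ee_pos: [0.4365, -0.116, 0.2348]
tool_rot: [[0.971, 0.24, -0.001], [0.24, -0.971, 0.0], [-0.0, -0.0, -1.0]]
wrist_force: [-0.0, -0.0, 0.4]
grip_width: 0.0418
gripper_force: 0.0
```

```bash
python3 - <<'E'
from h import *
import pickle
c=cap('wrist');pickle.dump(c,open('w4.pkl','wb'))
cv2.imwrite('pics/w4.png',cv2.cvtColor(cv2.resize(c['img'],(800,600),interpolation=cv2.INTER_CUBIC),cv2.COLOR_RGB2BGR))
E
```

```text
(no output)
```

View pics/w4.png

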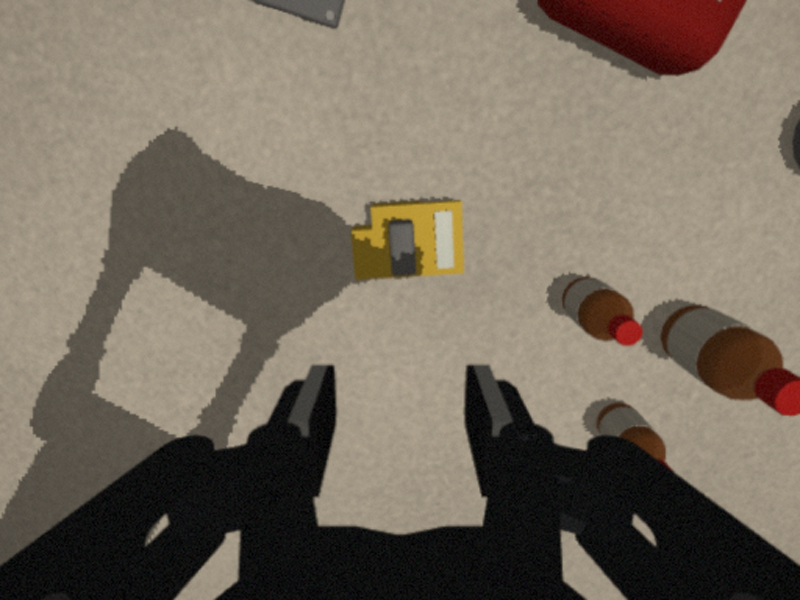

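The yellow pack's top corners are at (371,206) at the notch, (462,201), (463,272), (355,281) and (352,229). The rib runs from (389–413,221) to (391–415,276).

```bash
python3 - <<'E'
from h import *
import pickle
c=pickle.load(open('w4.pkl','rb'))
m=[(23,17,22),(23,-36,22),(-20,-36,22),(-20,30,22),(10,30,22),(15,7,40),(15,-7,40),(-15,-7,40),(-15,7,40)]
p=[(371,206),(462,201),(463,272),(355,281),(352,229),(389,221),(413,221),(415,275),(391,277)]
b,e=fit(c,m,p,[.458,-.112,14]);print(b,e,fit(c,m,p,[.458,-.112,14,0]))
import plan;plan.plan([*b[:2],.101],b[2])
E
```

```text
[ 0.4586 -0.1125 17.2286] 1.42 (array([ 4.58600e-01, -1.12500e-01,  1.72282e+01,  3.00000e-04]), np.float64(1.4))
now [ 0.4366 -0.1147  0.2349] yaw 14.02 t 7.98 F [ 0.6  0.3 -0.1] n 4
[[5.5, 0.8, 33.5, -0.014], [5.5, 0.9, 33.5, -0.014], [5.5, 1.0, 33.5, -0.014], [5.4, 1.1, 33.5, -0.014]]
```

Request:
{"name": "carry_out", "arguments": {"targets": [[7.3,1.2,30,-0.019],[7.3,1.2,30,-0.019],[7.3,1.4,30,-0.019],[0,0,26,0],[0,0,13,0],[0,0,4.5,0],[0,0,0,0],[0,0,0,0],[0,0,0,0]]}}

```text
time: 8.73
ee_pos: [0.4598, -0.1119, 0.1034]
tool_rot: [[0.954, 0.3, 0.003], [0.3, -0.954, -0.001], [0.002, 0.002, -1.0]]
wrist_force: [-0.0, -0.3, 1.1]
grip_width: 0.0417
gripper_force: 0.0
```

Request:
{"name": "carry_out", "arguments": {"targets": [[0,0,0,0],[0,0,0,0],[0,0,0,0],[0,0,0,0],[0,0,0,0],[0,0,0,0]], "fingers": 255}}

```text
time: 9.23
ee_pos: [0.4594, -0.1122, 0.1028]
tool_rot: [[0.954, 0.299, 0.002], [0.299, -0.954, -0.0], [0.002, 0.001, -1.0]]
wrist_force: [-0.7, 1.9, 6.3]
grip_width: 0.0125
gripper_force: 41.1
```

Request:
{"name": "carry_out", "arguments": {"targets": [[0,0,-10,0],[0,0,-20,0],[0,0,-40,0],[0,0,-40,0],[0,0,-40,0]]}}

```text
time: 9.65
ee_pos: [0.4581, -0.1122, 0.2528]
tool_rot: [[0.954, 0.299, -0.002], [0.299, -0.954, 0.0], [-0.002, -0.001, -1.0]]
wrist_force: [2.0, -0.2, -3.2]
grip_width: 0.0127
gripper_force: 40.1
```

```bash
python3 plan.py .3498 .3237 .245 15.6
```

```text
now [ 0.4581 -0.1122  0.2528] yaw 17.38 t 9.65 F [ 2.  -0.2 -3.2] n 12
[[2.2, -37.4, 0.7, 0.003], [2.1, -37.4, 0.7, 0.003], [2.0, -37.4, 0.7, 0.003], [1.9, -37.4, 0.7, 0.003], [1.9, -37.4, 0.7, 0.003], [1.8, -37.4, 0.7, 0.003], [1.7, -37.4, 0.7, 0.003], [1.6, -37.4, 0.7, 0.003], [1.5, -37.4, 0.7, 0.003], [1.4, -37.4, 0.7, 0.003], [1.3, -37.4, 0.7, 0.003], [1.2, -37.4, 0.7, 0.003]]
```

```bash
python3 plan.py .454 .3526 .245 15.7
```

```text
now [ 0.4581 -0.1122  0.2528] yaw 17.38 t 9.65 F [ 2.  -0.2 -3.2] n 12
[[11.2, -37.1, 0.7, 0.002], [11.2, -37.1, 0.7, 0.002], [11.1, -37.1, 0.7, 0.002], [11.0, -37.1, 0.7, 0.002], [10.9, -37.2, 0.7, 0.002], [10.8, -37.2, 0.7, 0.002], [10.7, -37.2, 0.7, 0.002], [10.6, -37.3, 0.7, 0.002], [10.5, -37.3, 0.7, 0.002], [10.4, -37.3, 0.7, 0.002], [10.3, -37.3, 0.7, 0.002], [10.2, -37.4, 0.7, 0.002]]
```

Request:
{"name": "carry_out", "arguments": {"targets": [[11.2,-37.1,0.7,0.002],[11.2,-37.1,0.7,0.002],[11,-37.1,0.7,0.002],[11,-37.1,0.7,0.002],[11,-37.2,0.7,0.002],[10.8,-37.2,0.7,0.002],[10.7,-37.2,0.7,0.002],[10.6,-37.3,0.7,0.002],[10.5,-37.3,0.7,0.002],[10.4,-37.3,0.7,0.002],[10.3,-37.3,0.7,0.002],[10.2,-37.4,0.7,0.002]]}}

```text
time: 10.65
ee_pos: [0.4528, 0.3543, 0.243]
tool_rot: [[0.961, 0.276, -0.0], [0.276, -0.961, -0.001], [-0.001, 0.001, -1.0]]
wrist_force: [0.9, -0.8, -1.1]
grip_width: 0.0126
gripper_force: 40.2
```

Request:
{"name": "carry_out", "arguments": {"targets": [[0,0,35,0],[0,0,35,0],[0,0,10,0],[0,0,0,0],[0,0,0,0],[0,0,0,0]]}}

```text
time: 11.15
ee_pos: [0.4543, 0.3526, 0.166]
tool_rot: [[0.961, 0.275, 0.003], [0.275, -0.961, 0.002], [0.003, -0.001, -1.0]]
wrist_force: [0.3, 0.6, -1.3]
grip_width: 0.0131
gripper_force: 40.3
```

```bash
python3 - <<'E'
from h import *
import pickle
c=cap('wrist');pickle.dump(c,open('w5.pkl','wb'))
cv2.imwrite('pics/w5.png',cv2.cvtColor(cv2.resize(c['img'],(800,600),interpolation=cv2.INTER_CUBIC),cv2.COLOR_RGB2BGR))
E
python3 plan.py .454 .3526 .108 15.7
```

```text
now [0.4545 0.3527 0.1663] yaw 15.98 t 11.2 F [ 0.3 -0.5 -2.6] n 2
[[-0.4, 0.0, 29.2, 0.002], [-0.4, 0.0, 29.2, 0.002]]
```

View pics/w5.png

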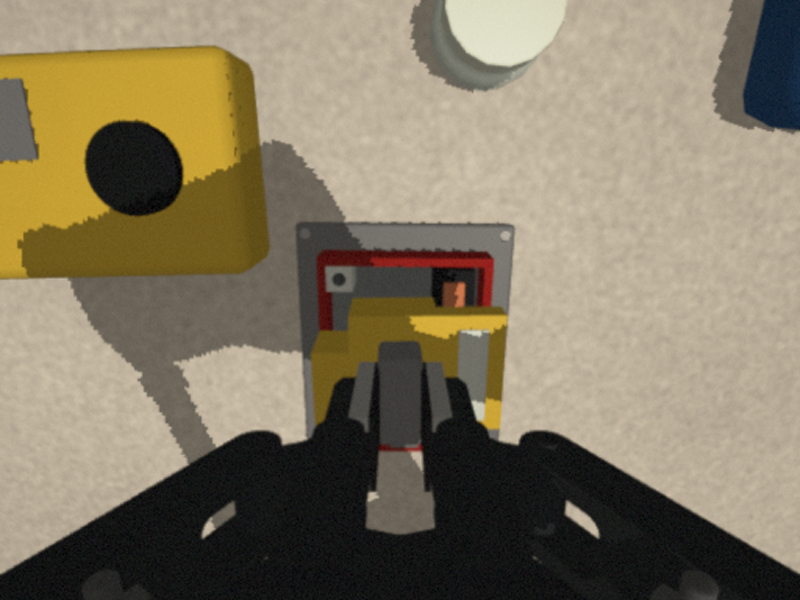

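The yellow pack is over the pocket, with flange corners at (297,223) and (515,223), wall at (317,252) and (494,253), and the black toe visible at (455,285). I take one enlarged crop for the yellow front edges.

```bash
python3 - <<'E'
from h import *
import pickle
c=pickle.load(open('w5.pkl','rb'))
im=c['img'][138:288,185:335].astype(float)
im=np.clip((im/255)**.6*255,0,255).astype(np.uint8)
cv2.imwrite('pics/z5.png',cv2.cvtColor(cv2.resize(im,(600,600),interpolation=cv2.INTER_CUBIC),cv2.COLOR_RGB2BGR))
E
```

```text
(no output)
```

View pics/z5.png

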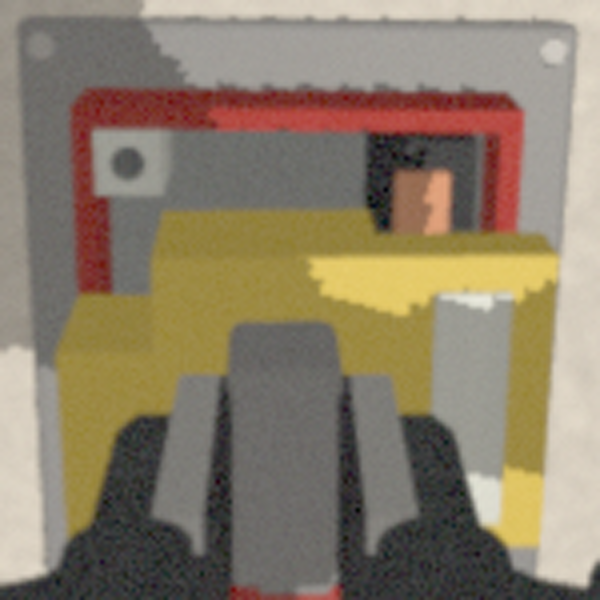

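```bash
python3 - <<'E'
from h import *
import pickle
c=pickle.load(open('w5.pkl','rb'))
def q(L): return [(x/4+185-.375,y/4+138-.375) for x,y in L]
h,e=fit(c,[(63,53,6),(63,-53,6),(50,40,24),(50,-40,24),(46,36,24),(46,-36,24)],q([(20,22),(576,24),(73,106),(522,110),(95,129),(500,132)]),[.434,.346,15.6],1);print('hull',h,e)
z=166.3-102.8
pm=np.array([(23,17,22),(23,17,0),(23,-36,22),(23,-36,12),(10,30,22),(10,30,0)],float);pm[:,2]+=z
b,e=fit(c,pm,q([(152,258),(163,210),(558,253),(550,235),(56,357),(78,295)]),[.453,.352,15.6],1);print('yel',b,e)
def rel(b,h):
    a=np.radians(h[2]);return np.array([[np.cos(a),np.sin(a)],[-np.sin(a),np.cos(a)]])@(b[:2]-h[:2])*1000
print('yellow in hull',rel(b,h),b[2]-h[2])
t=onz(c,*q([(367,135)])[0],.016);print('toe corner in hull (43,-13)',rel(t,h))
E
```

```text
hull [ 0.4349  0.3446 15.6728] 1.4
yel [ 0.4535  0.3522 16.6002] 1.61
yellow in hull [19.96154368  2.29276557] 0.9274000000000004
toe corner in hull (43,-13) [ 43.53899536 -12.85360743]
```

Request:
{"name": "carry_out", "arguments": {"targets": [[0.2,-0.6,20,0.01],[0,0,18,0],[0,0,10,0],[0,0,5,0],[0,0,3,0],[0,0,1,0],[0,0,0,0],[0,0,0,0]]}}

```text
time: 11.87
ee_pos: [0.454, 0.3536, 0.1088]
tool_rot: [[0.964, 0.266, 0.002], [0.266, -0.964, 0.002], [0.003, -0.001, -1.0]]
wrist_force: [-3.0, -2.0, 6.3]
grip_width: 0.0126
gripper_force: 41.4
```

Seated: z dropped by exactly the expected amount. I release, lift and take a check view on the way.

Request:
{"name": "carry_out", "arguments": {"targets": [[0,0,-0.5,0],[0,0,0,0],[0,0,0,0],[0,0,0,0],[0,0,0,0]], "fingers": 130}}

```text
time: 12.28
ee_pos: [0.4534, 0.3532, 0.1066]
tool_rot: [[0.964, 0.267, -0.0], [0.267, -0.964, 0.0], [-0.0, -0.0, -1.0]]
wrist_force: [0.4, -0.2, 0.1]
grip_width: 0.0417
gripper_force: 0.0
```

Request:
{"name": "carry_out", "arguments": {"targets": [[0,0,-15,0],[0,0,-35,0],[-15,0,-40,0],[-15,0,-40,0],[0,0,-40,0],[0,0,0,0]]}}

```text
time: 12.78
ee_pos: [0.4261, 0.3464, 0.2853]
tool_rot: [[0.964, 0.267, 0.012], [0.267, -0.964, 0.009], [0.014, -0.005, -1.0]]
wrist_force: [0.5, 0.3, 2.4]
grip_width: 0.042
gripper_force: 0.0
```

```bash
python3 - <<'E'
from h import *
import pickle
c=cap('wrist');pickle.dump(c,open('w6.pkl','wb'))
im=c['img'][60:240,140:380]
cv2.imwrite('pics/w6.png',cv2.cvtColor(cv2.resize(im,(800,600),interpolation=cv2.INTER_CUBIC),cv2.COLOR_RGB2BGR))
E
python3 plan.py .625 -.201 .27 -8
```

```text
now [0.426  0.3462 0.2812] yaw 15.48 t 12.83 F [-0.1 -0.1 -0.1] n 15
[[3.0, 38.7, 0.6, 0.027], [4.1, 38.6, 0.6, 0.027], [5.1, 38.5, 0.7, 0.027], [6.2, 38.3, 0.7, 0.027], [7.2, 38.1, 0.7, 0.027], [8.3, 37.9, 0.7, 0.027], [9.3, 37.7, 0.7, 0.027], [10.3, 37.4, 0.7, 0.027], [11.4, 37.1, 0.7, 0.027], [12.4, 36.8, 0.7, 0.027], [13.4, 36.4, 0.7, 0.027], [14.4, 36.1, 0.8, 0.027]]
[[15.3, 35.7, 0.8, 0.027], [16.3, 35.2, 0.8, 0.027], [17.3, 34.8, 0.8, 0.027]]
```

View pics/w6.png

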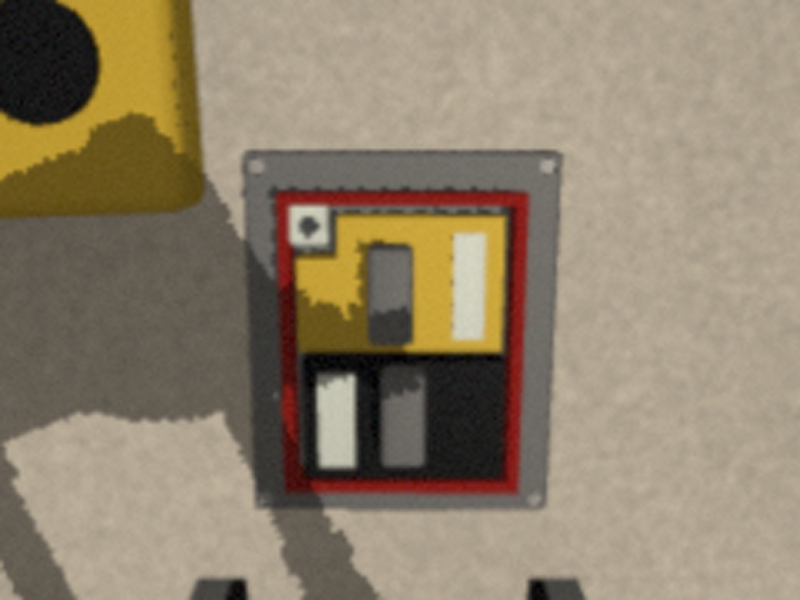

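Both packs lie flat and nested in the red hull: yellow at (400,280), black at (405,415), post at (308,227). I refine the hull pose from this view (flange (245,152)–(546,507)) and move to the red cover.

Request:
{"name": "carry_out", "arguments": {"targets": [[3,38.7,0.7,0.027],[4,38.6,0.7,0.027],[5,38.5,0.7,0.027],[6,38.3,0.7,0.027],[7.2,38.1,0.7,0.027],[8.3,37.9,0.7,0.027],[9.3,37.7,0.7,0.027],[10.3,37.4,0.7,0.027],[11.4,37.1,0.7,0.027],[12.4,36.8,0.7,0.027],[13.4,36.4,0.7,0.027],[14.4,36.1,0.7,0.027]]}}

```text
time: 13.83
ee_pos: [0.5846, -0.0942, 0.2645]
tool_rot: [[0.998, -0.056, -0.002], [-0.056, -0.998, 0.001], [-0.002, -0.0, -1.0]]
wrist_force: [-0.1, 0.9, -0.1]
grip_width: 0.0414
gripper_force: 0.0
```

Request:
{"name": "carry_out", "arguments": {"targets": [[15.3,35.7,0.8,0.027],[16.3,35.2,0.8,0.027],[17.3,34.8,0.8,0.027],[0,0,0,0],[0,0,0,0],[0,0,0,0]]}}

```text
time: 14.33
ee_pos: [0.6245, -0.2014, 0.2622]
tool_rot: [[0.991, -0.135, -0.002], [-0.135, -0.991, 0.001], [-0.003, -0.001, -1.0]]
wrist_force: [-0.1, -0.4, -0.1]
grip_width: 0.0416
gripper_force: 0.0
```

```bash
python3 - <<'E'
from h import *
import pickle
c=pickle.load(open('w6.pkl','rb'))
q=[(x*.3+139.65,y*.3+59.65) for x,y in [(245,152),(561,152),(546,507),(258,507),(278,195),(529,195),(518,494),(286,493)]]
m=[(63,53,6),(63,-53,6),(-63,-53,6),(-63,53,6),(50,40,24),(50,-40,24),(-50,-40,24),(-50,40,24)]
print(fit(c,m,q,[.434,.346,15.6],1),fit(c,m,q,[.434,.346,15.6,0],1))
c=cap('wrist');pickle.dump(c,open('w7.pkl','wb'))
cv2.imwrite('pics/w7.png',cv2.cvtColor(cv2.resize(c['img'],(800,600),interpolation=cv2.INTER_CUBIC),cv2.COLOR_RGB2BGR))
E
```

```text
(array([ 0.4349,  0.3444, 15.5525]), np.float64(1.2)) (array([ 4.34400e-01,  3.44200e-01,  1.55522e+01, -3.50000e-03]), np.float64(0.79))
```

View pics/w7.png

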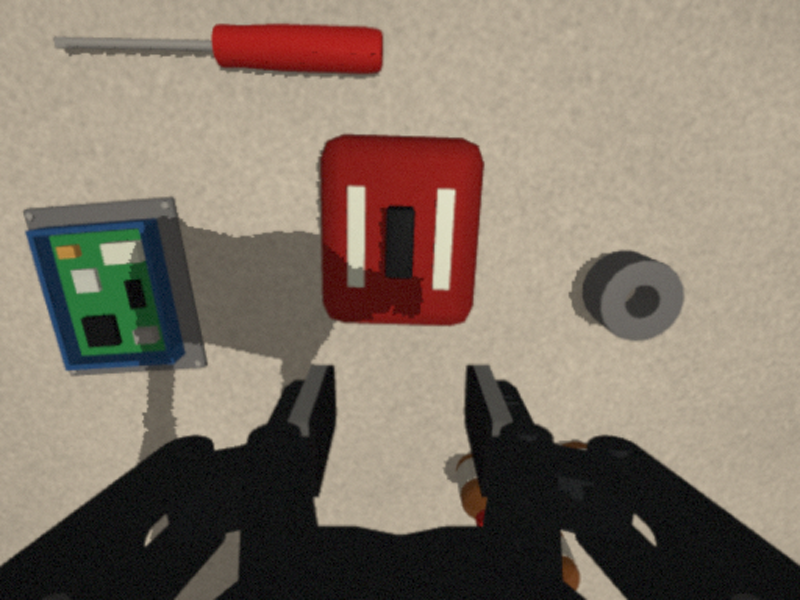

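The red cover's rib top spans (387,206)–(414,207)–(412,278)–(384,277), with its long axis about vertical in the picture. The largest bottle is at lower right, behind the fingers.

```bash
python3 - <<'E'
from h import *
import pickle
c=pickle.load(open('w7.pkl','rb'))
m=[(20,8,66),(20,-8,66),(-20,-8,66),(-20,8,66)]
p=[(387,206),(414,207),(412,278),(384,277)]
print(fit(c,m,p,[.649,-.204,-8]),fit(c,m,p,[.649,-.204,-8,0]))
for z in(.048,.05): print([np.degrees(np.arctan2(*(onz(c,a[0]*.64,a[1]*.64,z)-onz(c,b[0]*.64,b[1]*.64,z))[1::-1])).round(1) for a,b in(((347,186),(348,287)),((437,189),(434,290)),((365,186),(364,287)),((455,189),(452,290)))])
L=onz(c,322*.64,230*.64,.03);Rr=onz(c,478*.64,230*.64,.03);print(L,Rr,(L+Rr)/2)
E
```

```text
(array([ 0.6497, -0.2049, -9.7321]), np.float64(0.7)) (array([ 6.4960e-01, -2.0490e-01, -9.7321e+00, -7.0000e-04]), np.float64(0.67))
[np.float64(-8.9), np.float64(-8.2), np.float64(-9.5), np.float64(-7.6)]
[np.float64(-8.9), np.float64(-8.2), np.float64(-9.5), np.float64(-7.6)]
[ 0.6579192  -0.15676753  0.03      ] [ 0.6447286  -0.25429151  0.03      ] [ 0.6513239  -0.20552952  0.03      ]
```

```bash
python3 plan.py .6500 -.2049 .127 -8.8
```

```text
now [ 0.6245 -0.2007  0.2631] yaw -7.69 t 14.38 F [-0.   0.1  0.1] n 4
[[6.5, 0.2, 34.0, 0.005], [6.5, 0.2, 34.0, 0.005], [6.5, 0.2, 34.0, 0.005], [6.5, 0.1, 34.0, 0.005]]
```

Request:
{"name": "carry_out", "arguments": {"targets": [[8.6,0.3,35,0.007],[8.6,0.3,35,0.006],[8.6,0.3,30,0.006],[0,0,20,0],[0,0,12,0],[0,0,4,0],[0,0,0,0],[0,0,0,0],[0,0,0,0]]}}

```text
time: 15.13
ee_pos: [0.6509, -0.2061, 0.1309]
tool_rot: [[0.988, -0.153, 0.004], [-0.153, -0.988, -0.001], [0.004, 0.001, -1.0]]
wrist_force: [0.5, 0.2, -0.2]
grip_width: 0.042
gripper_force: 0.0
```

Request:
{"name": "carry_out", "arguments": {"targets": [[0,0,0,0],[0,0,0,0],[0,0,0,0],[0,0,0,0],[0,0,0,0],[0,0,0,0]], "fingers": 255, "force": 50}}

```text
time: 15.63
ee_pos: [0.6506, -0.2063, 0.1298]
tool_rot: [[0.988, -0.154, 0.003], [-0.154, -0.988, -0.001], [0.003, 0.0, -1.0]]
wrist_force: [-0.7, 1.0, 7.1]
grip_width: 0.014
gripper_force: 51.1
```

Request:
{"name": "carry_out", "arguments": {"targets": [[0,0,-10,0],[0,0,-20,0],[0,0,-40,0],[0,0,-40,0],[0,0,-30,0]]}}

```text
time: 16.05
ee_pos: [0.6498, -0.2061, 0.271]
tool_rot: [[0.988, -0.154, 0.001], [-0.154, -0.988, -0.001], [0.001, 0.0, -1.0]]
wrist_force: [1.0, 0.0, -1.5]
grip_width: 0.0142
gripper_force: 50.2
```

```bash
python3 plan.py .4349 .3444 .27 15.55
```

```text
now [ 0.6498 -0.2061  0.271 ] yaw -8.84 t 16.05 F [ 1.   0.  -1.5] n 15
[[-19.8, -34.1, 0.0, -0.028], [-18.8, -34.6, 0.0, -0.028], [-17.8, -35.1, 0.0, -0.028], [-16.8, -35.6, 0.0, -0.028], [-15.8, -36.1, 0.0, -0.028], [-14.8, -36.5, 0.0, -0.028], [-13.7, -36.9, 0.0, -0.028], [-12.7, -37.3, 0.0, -0.028], [-11.6, -37.6, 0.0, -0.028], [-10.6, -38.0, 0.0, -0.028], [-9.5, -38.2, 0.0, -0.028], [-8.4, -38.5, 0.0, -0.028]]
[[-7.3, -38.7, 0.0, -0.028], [-6.2, -38.9, 0.0, -0.028], [-5.1, -39.1, 0.0, -0.028]]
```

Request:
{"name": "carry_out", "arguments": {"targets": [[-19.8,-34.1,0,-0.028],[-18.8,-34.6,0,-0.028],[-17.8,-35.1,0,-0.028],[-16.8,-35.6,0,-0.028],[-15.8,-36.1,0,-0.028],[-14.8,-36.5,0,-0.028],[-13.7,-36.9,0,-0.028],[-12.7,-37.3,0,-0.028],[-11.6,-37.6,0,-0.028],[-10.6,-38,0,-0.028],[-9.5,-38.2,0,-0.028],[-8.4,-38.5,0,-0.028]]}}

```text
time: 17.05
ee_pos: [0.4778, 0.2359, 0.2678]
tool_rot: [[0.983, 0.182, -0.001], [0.182, -0.983, -0.0], [-0.001, 0.0, -1.0]]
wrist_force: [0.3, 1.0, -1.6]
grip_width: 0.0145
gripper_force: 50.2
```

Request:
{"name": "carry_out", "arguments": {"targets": [[-7.3,-38.7,0,-0.028],[-6.2,-38.9,0,-0.028],[-5.1,-39,0,-0.028],[0,0,20,0],[0,0,20,0],[0,0,0,0],[0,0,0,0],[0,0,0,0]]}}

```text
time: 17.72
ee_pos: [0.4368, 0.3444, 0.2288]
tool_rot: [[0.965, 0.262, 0.0], [0.262, -0.965, 0.0], [0.0, -0.0, -1.0]]
wrist_force: [-0.1, -0.7, -2.2]
grip_width: 0.0138
gripper_force: 50.2
```

```bash
python3 - <<'E'
from h import *
import pickle
c=cap('wrist');pickle.dump(c,open('w8.pkl','wb'))
cv2.imwrite('pics/w8.png',cv2.cvtColor(cv2.resize(c['img'],(800,600),interpolation=cv2.INTER_CUBIC),cv2.COLOR_RGB2BGR))
o=env.observe();print(o['joint_pos'].round(2))
E
python3 plan.py .4349 .3444 .1358 15.55
```

```text
[ 0.61 -0.03  1.48 -0.    1.68  1.91]
now [0.4371 0.3445 0.2295] yaw 15.17 t 17.77 F [-0.1 -0.6 -1.7] n 3
[[-0.8, -0.2, 31.2, -0.002], [-0.8, -0.2, 31.2, -0.002], [-0.8, -0.2, 31.2, -0.002]]
```

View pics/w8.png

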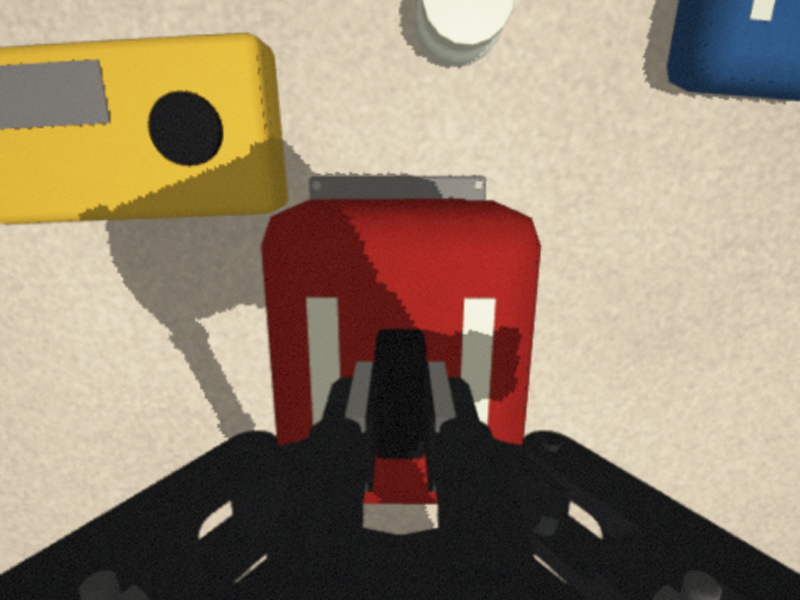

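The cover is centred over the hull: edges at x 262–540, hull flange visible square behind at (310–486,180). I lower it.

Request:
{"name": "carry_out", "arguments": {"targets": [[-1,0,30,-0.006],[0,0,25,0],[0,0,15,0],[0,0,10,0],[0,0,8,0],[0,0,3,0],[0,0,0,0],[0,0,0,0]]}}

```text
time: 18.43
ee_pos: [0.4361, 0.3447, 0.1383]
tool_rot: [[0.963, 0.268, 0.002], [0.268, -0.963, 0.001], [0.002, -0.001, -1.0]]
wrist_force: [0.4, 0.1, -1.9]
grip_width: 0.0148
gripper_force: 50.2
```

Request:
{"name": "carry_out", "arguments": {"targets": [[0,0,1.5,0],[0,0,1,0],[0,0,0.5,0],[0,0,0,0],[0,0,0,0]]}}

```text
time: 18.85
ee_pos: [0.4361, 0.3448, 0.1358]
tool_rot: [[0.963, 0.268, 0.002], [0.268, -0.963, 0.001], [0.002, -0.001, -1.0]]
wrist_force: [-1.6, -1.3, 5.8]
grip_width: 0.0142
gripper_force: 51.1
```

Seated at exactly the expected height, with a contact force of about 8 N. I release and go on to the blue cover.

Request:
{"name": "carry_out", "arguments": {"targets": [[0,0,-0.5,0],[0,0,0,0],[0,0,0,0],[0,0,0,0],[0,0,0,0]], "fingers": 130}}

```text
time: 19.27
ee_pos: [0.4355, 0.3445, 0.1342]
tool_rot: [[0.963, 0.268, -0.0], [0.268, -0.963, -0.0], [-0.0, 0.0, -1.0]]
wrist_force: [-0.8, -0.2, -0.4]
grip_width: 0.0418
gripper_force: 0.0
```

Request:
{"name": "carry_out", "arguments": {"targets": [[0,0,-15,0],[0,0,-35,0],[0,0,-40,0],[0,0,-40,0],[0,0,0,0]]}}

```text
time: 19.68
ee_pos: [0.4371, 0.3455, 0.2746]
tool_rot: [[0.963, 0.269, 0.012], [0.268, -0.963, 0.008], [0.014, -0.005, -1.0]]
wrist_force: [1.1, 0.4, 0.6]
grip_width: 0.0416
gripper_force: 0.0
```

```bash
python3 plan.py .625 .193 .265 9
```

```text
now [0.4371 0.3455 0.2746] yaw 15.57 t 19.68 F [1.1 0.4 0.6] n 7
[[20.0, 28.2, 1.5, 0.016], [20.4, 27.9, 1.5, 0.016], [20.9, 27.5, 1.5, 0.016], [21.4, 27.2, 1.5, 0.016], [21.8, 26.8, 1.5, 0.016], [22.2, 26.5, 1.6, 0.016], [22.7, 26.1, 1.6, 0.016]]
```

Request:
{"name": "carry_out", "arguments": {"targets": [[20,28.2,1,0.016],[20.4,27.9,1,0.016],[21,27.5,1,0.016],[21.4,27.2,1,0.016],[21.8,26.8,1,0.016],[22.2,26.5,1,0.016],[22.7,26,1,0.016],[0,0,0,0],[0,0,0,0],[0,0,0,0]]}}

```text
time: 20.52
ee_pos: [0.6235, 0.1924, 0.2569]
tool_rot: [[0.987, 0.159, -0.001], [0.159, -0.987, 0.0], [-0.001, -0.0, -1.0]]
wrist_force: [-0.6, 0.2, -0.8]
grip_width: 0.0418
gripper_force: 0.0
```

```bash
python3 - <<'E'
from h import *
import pickle
c=cap('wrist');pickle.dump(c,open('w9.pkl','wb'))
cv2.imwrite('pics/w9.png',cv2.cvtColor(cv2.resize(c['img'],(800,600),interpolation=cv2.INTER_CUBIC),cv2.COLOR_RGB2BGR))
E
```

```text
(no output)
```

View pics/w9.png

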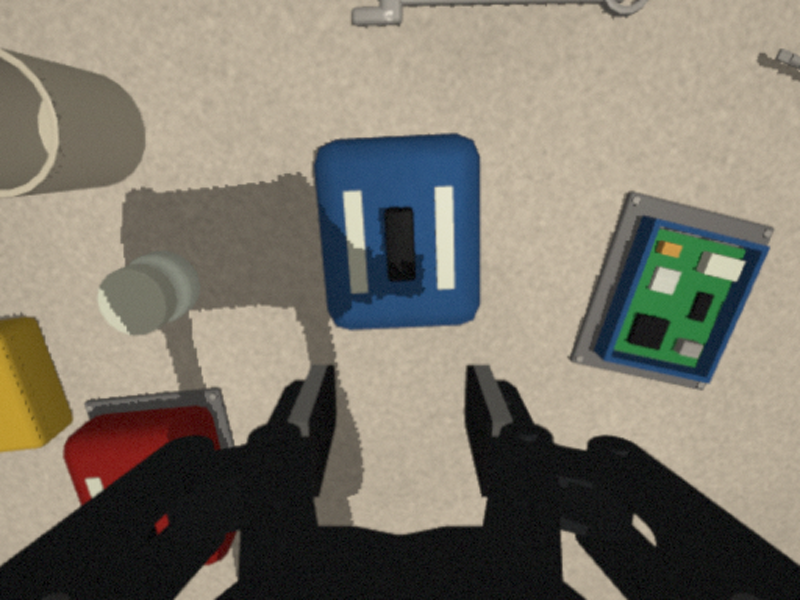

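The blue cover's rib top spans (385,208)–(414,208)–(415,281)–(387,282). The blue hull's flange corners are at (628,193), (773,229), (703,387) and (572,360). The red cover stands on the red hull.

```bash
python3 - <<'E'
from h import *
import pickle
c=pickle.load(open('w9.pkl','rb'))
m=[(20,8,66),(20,-8,66),(-20,-8,66),(-20,8,66)]
p=[(385,208),(414,208),(415,281),(387,282)]
b,e=fit(c,m,p,[.649,.2,9]);print(b,e,fit(c,m,p,[.649,.2,9,0]))
print([np.degrees(np.arctan2(*(onz(c,a[0]*.64,a[1]*.64,.048)-onz(c,d[0]*.64,d[1]*.64,.048))[1::-1])).round(1) for a,d in(((343,191),(351,293)),((453,187),(455,289)))])
hm=[(63,53,6),(63,-53,6),(-63,53,6),(50,40,24),(50,-40,24),(-50,-40,24),(-50,40,24)]
hp=[(628,193),(773,229),(572,360),(648,217),(769,246),(709,383),(597,360)]
print('bh',fit(c,hm,hp,[.631,.001,-4]),fit(c,hm,hp,[.631,.001,-4,0]))
import plan;plan.plan([*b[:2],.129],b[2])
E
```

```text
[ 0.6483  0.1956 10.347 ] 0.66 (array([6.49000e-01, 1.95800e-01, 1.03468e+01, 3.90000e-03]), np.float64(0.4))
[np.float64(11.9), np.float64(12.1)]
bh (array([ 6.3140e-01,  2.5000e-03, -3.2246e+00]), np.float64(2.96)) (array([ 6.3130e-01,  2.0000e-03, -3.2258e+00, -8.0000e-04]), np.float64(3.0))
now [0.6231 0.1929 0.2573] yaw 9.2 t 20.57 F [-0.6  0.3  0.8] n 4
[[6.3, 0.4, 32.1, -0.005], [6.3, 0.4, 32.1, -0.005], [6.3, 0.4, 32.1, -0.005], [6.3, 0.5, 32.1, -0.005]]
```

Use yaw 11.4°, a 0.038 rad turn.

Request:
{"name": "carry_out", "arguments": {"targets": [[8.5,0.5,35,-0.013],[8.5,0.5,30,-0.013],[8.3,0.7,30,-0.012],[0,0,20,0],[0,0,11,0],[0,0,2,0],[0,0,0,0],[0,0,0,0],[0,0,0,0]]}}

```text
time: 21.32
ee_pos: [0.6496, 0.1954, 0.1324]
tool_rot: [[0.98, 0.197, 0.004], [0.197, -0.98, 0.001], [0.004, -0.0, -1.0]]
wrist_force: [-0.1, -0.3, 0.5]
grip_width: 0.0421
gripper_force: 0.0
```

Request:
{"name": "carry_out", "arguments": {"targets": [[0,0,0,0],[0,0,0,0],[0,0,0,0],[0,0,0,0],[0,0,0,0],[0,0,0,0]], "fingers": 255, "force": 50}}

```text
time: 21.82
ee_pos: [0.6494, 0.1951, 0.1312]
tool_rot: [[0.98, 0.197, 0.002], [0.197, -0.981, 0.001], [0.003, -0.0, -1.0]]
wrist_force: [-0.9, 1.0, 6.0]
grip_width: 0.0141
gripper_force: 50.6
```

Request:
{"name": "carry_out", "arguments": {"targets": [[0,0,-10,0],[0,0,-20,0],[0,0,-40,0],[0,0,-30,0]]}}

```text
time: 22.15
ee_pos: [0.6483, 0.1946, 0.2298]
tool_rot: [[0.981, 0.196, -0.003], [0.196, -0.981, -0.001], [-0.003, 0.0, -1.0]]
wrist_force: [1.2, 1.1, -1.3]
grip_width: 0.0139
gripper_force: 49.6
```

```bash
python3 plan.py .6314 .002 .23 -3.4
```

```text
now [0.6483 0.1946 0.2298] yaw 11.32 t 22.15 F [ 1.2  1.1 -1.3] n 5
[[-10.9, 37.1, 0.0, 0.051], [-9.0, 37.6, 0.0, 0.051], [-7.0, 38.0, -0.0, 0.051], [-5.0, 38.3, -0.0, 0.051], [-3.1, 38.5, -0.0, 0.051]]
```

Request:
{"name": "carry_out", "arguments": {"targets": [[-10.7,37.1,0,0.051],[-8.8,37.6,0,0.051],[-6.8,38,0,0.051],[-4.8,38.3,0,0.051],[-2.9,38.5,0,0.051],[0,0,0,0],[0,0,0,0],[0,0,0,0]]}}

```text
time: 22.82
ee_pos: [0.6329, 0.0024, 0.2289]
tool_rot: [[0.998, -0.058, -0.001], [-0.058, -0.998, 0.001], [-0.001, -0.001, -1.0]]
wrist_force: [0.8, 0.4, -2.6]
grip_width: 0.0144
gripper_force: 49.8
```

```bash
python3 - <<'E'
from h import *
import pickle
c=cap('wrist');pickle.dump(c,open('w10.pkl','wb'))
cv2.imwrite('pics/w10.png',cv2.cvtColor(cv2.resize(c['img'],(800,600),interpolation=cv2.INTER_CUBIC),cv2.COLOR_RGB2BGR))
E
python3 plan.py .6324 .002 .1372 -3.3
```

```text
now [0.633  0.0031 0.229 ] yaw -3.23 t 22.87 F [-0.6  0.5 -3.4] n 3
[[-0.2, 0.4, 30.6, 0.0], [-0.2, 0.4, 30.6, 0.0], [-0.1, 0.4, 30.6, 0.0]]
```

View pics/w10.png

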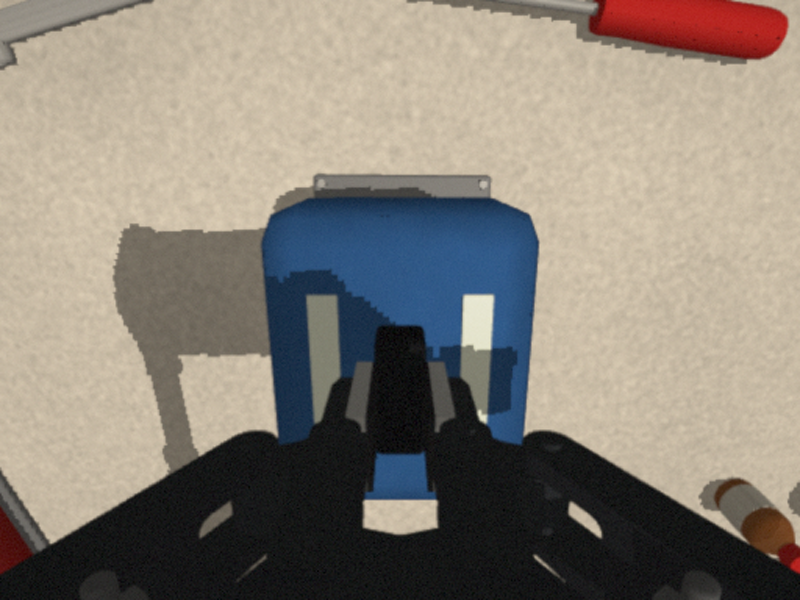

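```bash
python3 - <<'E'
from h import *
import pickle
c=pickle.load(open('w10.pkl','rb'))
A=onz(c,314*.64,176*.64,.006);B=onz(c,491*.64,177*.64,.006)
d=A-B;yaw=np.degrees(np.arctan2(-d[0],d[1]));u=np.array([np.cos(np.radians(yaw)),np.sin(np.radians(yaw))])
print(A,B,np.linalg.norm(d),yaw,'centre',(A+B)[:2]/2-.063*u)
E
```

```text
[0.69659667 0.04922346 0.006     ] [ 0.69006269 -0.05560514  0.006     ] 0.10503203355491592 -3.5666380573773067 centre [0.6304517  0.00072835]
```

Request:
{"name": "carry_out", "arguments": {"targets": [[-0.9,1.8,30,0.003],[0,0,25,0],[0,0,15,0],[0,0,10,0],[0,0,7,0],[0,0,3,0],[0,0,0,0],[0,0,0,0]]}}

```text
time: 23.53
ee_pos: [0.6326, 0.0011, 0.1407]
tool_rot: [[0.998, -0.06, 0.002], [-0.06, -0.998, -0.0], [0.002, -0.0, -1.0]]
wrist_force: [0.4, 0.7, -1.8]
grip_width: 0.0142
gripper_force: 49.7
```

Request:
{"name": "carry_out", "arguments": {"targets": [[0,0,1,0],[0,0,1,0],[0,0,0.5,0],[0,0,0,0],[0,0,0,0]]}}

```text
time: 23.95
ee_pos: [0.6322, 0.0007, 0.1372]
tool_rot: [[0.998, -0.06, 0.0], [-0.06, -0.998, -0.0], [0.0, 0.0, -1.0]]
wrist_force: [0.8, -0.0, -1.4]
grip_width: 0.0141
gripper_force: 49.9
```

Not loaded yet, so I go slightly lower.

Request:
{"name": "carry_out", "arguments": {"targets": [[0,0,0.7,0],[0,0,0.5,0],[0,0,0,0],[0,0,0,0]]}}

```text
time: 24.28
ee_pos: [0.6322, 0.0007, 0.1372]
tool_rot: [[0.998, -0.06, 0.001], [-0.06, -0.998, -0.0], [0.001, 0.0, -1.0]]
wrist_force: [-3.9, 0.1, 6.5]
grip_width: 0.014
gripper_force: 50.7
```

Seated at the expected 0.1372. I release, retreat and check.

Request:
{"name": "carry_out", "arguments": {"targets": [[0,0,-0.5,0],[0,0,0,0],[0,0,0,0],[0,0,0,0],[0,0,0,0]], "fingers": 130}}

```text
time: 24.7
ee_pos: [0.6321, 0.0008, 0.136]
tool_rot: [[0.998, -0.06, -0.0], [-0.06, -0.998, 0.0], [-0.0, -0.0, -1.0]]
wrist_force: [-0.5, 0.1, 0.2]
grip_width: 0.0419
gripper_force: 0.0
```

Request:
{"name": "carry_out", "arguments": {"targets": [[0,0,-15,0],[0,0,-35,0],[-30,0,-40,0],[-40,0,-40,0],[-40,0,-20,0],[-40,0,0,0],[-40,0,0,0],[0,0,0,0],[0,0,0,0],[0,0,0,0],[0,0,0,0]]}}

```text
time: 25.62
ee_pos: [0.4616, 0.011, 0.2677]
tool_rot: [[0.998, -0.06, 0.0], [-0.06, -0.998, -0.0], [0.0, 0.0, -1.0]]
wrist_force: [0.6, 0.5, -0.4]
grip_width: 0.0416
gripper_force: 0.0
```

```bash
python3 - <<'E'
from h import *
a=cap('scene');b=cap('wrist')
A=cv2.resize(a['img'][110:290,60:460],(800,360));B=cv2.resize(b['img'],(320,240))
B=np.hstack([B,np.zeros((240,480,3),np.uint8)])
t=cap('top');B[:,320:]=cv2.resize(t['img'][80:280,60:460],(480,240))
cv2.imwrite('pics/f.png',cv2.cvtColor(np.vstack([A,B]),cv2.COLOR_RGB2BGR))
o=env.observe();print(o['ee_pos'],o['time'],o['wrist_force'])
E
```

```text
[0.46164477 0.01097246 0.26722318] 25.7667 [-0.17840631 -0.49755945 -0.17677436]
```

View pics/f.png

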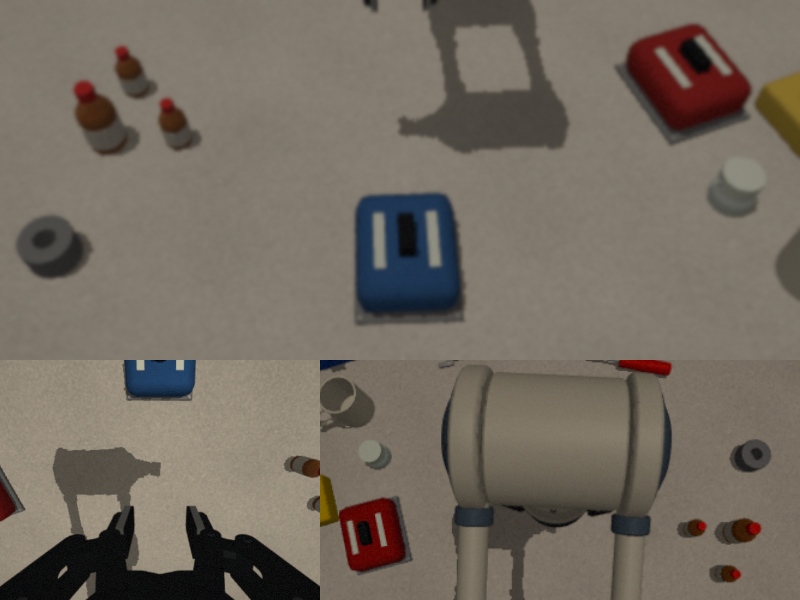

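Both covers stand square on their flanges, blue at (408,250) and red at (690,80) in the scene view. All three bottles are upright and the gripper is empty and clear.

```bash
python3 -c "
from cell import env
print(env.job_done())"
```

```text
the job is handed in; nothing more can be done
None
```

The job is handed in: the black pack, then the yellow, are nested in the red hull, the red and then the blue cover stand fully down on their flanges, the bottles are upright, and the gripper is empty and clear (about 26 s used).

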